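# Air the blue clay box

### The arm

A 7-joint arm with a two-finger parallel gripper is mounted at the origin on the work surface. World frame = base frame: x ahead of the robot, y to its left, z up, the work surface at z = 0. Lengths are in m, angles in rad, forces in N, time in s.
With the tool pointing down it reaches from about 0.4 to 0.85 m from the base axis. Payload 10.4 kg.
Tool frame: the origin (TCP) lies on the centre line of the jaws, within the pads' length; the fingertips stand 22 mm ahead of it and the grasp point (between the pads) lies 3 mm ahead of it; z points along the fingers, y is the direction in which the jaws open and shut (so a half turn about z gives the same grasp; the last joint's range is limited). The gripper opens to 85 mm and grips with 20 to 120 N. Pads are 22 mm wide; open, the fingers measure 114 mm over their backs; the gripper's body (76 mm by 85 mm) begins 54 mm behind the grasp point. The pads swing forward as they close: fully open they stand 13 mm farther back than shut.
Start: joints at [1.179, 0.332, -0.065, 1.46, 0.022, 1.35, -0.088], TCP at [0.225, -0.583, 0.253] pointing down, gripper open.
Joint ranges: [-2.6, 2.6], [-0.5, 2.12], [-1.47, 1.34], [0.16, 2.42], [-1.27, 4.41], [0.06, 2.06], [-2.6, 2.6]. Speed limits (rad/s): [2.22, 2.22, 2.79, 2.79, 3.14, 3.14, 3.14].

### API

Orientations are given as a unit quaternion [x, y, z, w].
In Python, from workcell import manip gives the robot as it stands. The module is installed in compiled form; this text tells all that it offers.
- The arm moves only by the shell command python3 -m crank 'ROWS' [FORCE]. ROWS is JSON, a list of rows, each a list of 3 entries, a list of its own where there are three numbers: the opening, from -1 (shut) to 1 (fully open), then the shift along the tool's x, y, z normalised to -1 to 1, where 1 is 80 mm, then the turn, a rotation vector about the tool's x, y, z normalised to -1 to 1, where 1 is pi/4 rad. In form: [[jaw, [tx, ty, tz], [ax, ay, az]], ...]. A call has exactly 5 rows; each row shifts and turns the commanded pose from where the row before left it, along the tool's axes as they then stand; what a row does not reach is not made up. A row lasts 1/10 s, in which the tool goes at most 50 mm and 8.59 degrees, less where a joint would pass 70% of its speed; a pose out of reach is approached as far as the arm can. A call with a number of a shift or a turn outside -1 to 1 is refused whole. A call with a gripper value outside its range is refused whole. The fingers move at their own pace and stop on an object; FORCE is the grip in N (left out, the last holds). Time passes only in rows, so rows that do not move let the fingers close, or fill a call up. It gives the time, the measured TCP pose, the force and the opening at its end, in the units of the state.
- manip.get_obs(): the state, without advancing time (a new reading comes with each control period).
- manip.camera(name): name is "scene" or "side" or "wrist"; returns the picture (384x512x3 uint8, blue, green, red); there is no depth.
- manip.camera_info(name): a dict with "K" (3x3 intrinsics, pixels), "k1" (the pictures are not rectified: a ray, as slopes to the right and down, at radius r is drawn at 1 + k1 r^2 times it, then the intrinsics apply), "camera_from_world" (4x4, takes a point from world to camera coordinates); the wrist camera has in their place "mount" (4x4, takes a point from camera to tool coordinates, whose origin is the TCP and whose axes are the flange's). Camera axes: x right, y down, z forward; pixel columns grow to the right and rows downward; lengths in m; the calibration is good to about 2 mm. A picture is of the moment at which its call begins: read the wrist's pose just before it. camera_info takes no time and is no camera call.
- manip.hand_in(): hands the job in, once; it reports no verdict.
The state is a dict: "clock": time; "joint_pos": joint angles; "joint_velocities": joint speeds; "tau": joint torques, N m; "position": TCP position; "ee_rot": TCP orientation; "ft_force": force on the tool from outside, world axes, zero at the start; "torque": the same for the moment, N m; "grip_width": opening from 0.0 (shut) to 1.0 (fully open).
Only numpy, scipy, OpenCV 4.12 (cv2) and the standard library are available. Lean on these libraries where they do the work, as an engineer would, in place of code of your own. Each camera call takes 0.05 s, during which the arm holds its last target.

### The job

The small clay parts in the box with the blue lid are sweating and need airing. Press the blue lid down once so that its push latch lets go and it springs open, leave it standing fully open for at least three seconds, then press it down again until it latches and stays shut. Do not press or open the lids of the yellow and red boxes: they must stay shut.

Things in the scene. Friction and masses are not known exactly. Their poses are not given: they have to be found in the camera images.
- blue_pad (a point): Centre of the top of the round pale-blue press pad (32 mm wide) on the blue flat lid (138 x 160 mm) of a fixed dark brown box (130 x 150 x 85 mm) on a plinth (0 to 30 mm high). It moves with the lid. Shut: 110 to 140 mm above the table, x level towards the hinge at the lid's far edge, y along the hinge, z up; hinge axis 88 mm along x and 21 mm below the pad, front edge 48 mm along -x.
- blue_lid (a joint): Angle of the blue lid (rad): 0 latched, 0.5 open, -0.12 at its stop. Yields at 2 to 6 N at the pad. Push the pad 8 to 10 mm below its shut height (stop at 10.5) and let go: a latched lid swings up by itself in about 1 s, its front edge to 60 mm above the shut pad; an open one stays shut. To shut it, push straight down over where the pad was when shut (lid there 50 mm higher), to the same depth.
- yellow_lid (a joint): Angle of the lid of the like box with the ochre-yellow lid: 0 latched shut, 0.5 open. Starts shut, to be left alone.
- red_lid (a joint): Angle of the lid of the like box with the rust-red lid: 0 latched shut, 0.5 open. Starts shut, to be left alone.
Not all that is in view belongs to the job. Leave any purple look-alike of the part that bears blue_pad alone.

How it is judged:
On the way, in this order (a step that is already met when the one before it is completed fails the run):
1. the blue lid has sprung open and stands open (2.5 s or more) (value of joint blue_lid above 0.35 rad), for 2.5 s.
2. the blue lid is pressed shut again (value of joint blue_lid below 0.06 rad), for 0.2 s.
At the end, for the whole second after the job is handed in: The blue lid has stood open and is latched shut again, within 0.06 rad of its shut angle, and the yellow and red lids are shut (within 0.06 rad) (value of joint blue_lid between -0.04 and 0.06 rad and value of joint each of yellow_lid, red_lid below 0.06 rad); the robot touches nothing.
It fails at once if the yellow lid is pressed or opened (value of joint yellow_lid above 0.1 rad or value of joint yellow_lid below -0.03 rad).
It fails at once if the red lid is pressed or opened (value of joint red_lid above 0.1 rad or value of joint red_lid below -0.03 rad).
It also fails if it takes over 45 s, if anything falls off the work surface, if the arm or the gripper's body presses on something with over 40 N, if the wrist force passes 120 N, or if a joint passes its speed limit or range.

## Working session

There is one attempt and no reset: what is moved stays moved. The work goes in short steps, Python scripts to look and compute and a shell command to move; the robot and the scene stay as the last step left them, time stands still between calls to the robot, and variables do not carry over. Pictures are saved under pics/ and viewed, and the job is handed in when it is done.

```bash
mkdir -p pics
python3 - <<'E'
from workcell import manip
import cv2,numpy as np
o=manip.get_obs();print({k:np.round(v,3).tolist() for k,v in o.items()})
for n in("scene","side","wrist"):
    cv2.imwrite(f"pics/{n}0.png",manip.camera(n))
    print(n,{k:np.round(v,4).tolist() for k,v in manip.camera_info(n).items()})
E
```

```text
{'clock': 0.0, 'joint_pos': [1.179, 0.333, -0.065, 1.461, 0.022, 1.35, -0.089], 'joint_velocities': [-0.0, 0.0, 0.001, 0.0, -0.0, -0.002, -0.001], 'tau': [-0.0, -62.545, 0.049, -39.161, 0.016, 0.01, -0.0], 'position': [0.225, -0.583, 0.253], 'ee_rot': [0.983, 0.183, -0.0, -0.001], 'ft_force': [0.706, -0.417, -0.103], 'torque': [0.011, 0.02, 0.035], 'grip_width': 0.997}
scene {'K': [[348.6714, 0.0, 252.5219], [0.0, 348.6714, 186.9252], [0.0, 0.0, 1.0]], 'k1': -0.0921, 'camera_from_world': [[-0.7955, 0.6057, -0.0173, 0.399], [0.4032, 0.5078, -0.7613, -0.0841], [-0.4523, -0.6126, -0.6482, 1.0743], [0.0, 0.0, 0.0, 1.0]]}
side {'K': [[444.2408, 0.0, 267.3029], [0.0, 444.2408, 198.0968], [0.0, 0.0, 1.0]], 'k1': -0.1474, 'camera_from_world': [[-0.9666, -0.2561, -0.013, 0.48], [-0.1385, 0.5642, -0.8139, 0.1632], [0.2158, -0.7849, -0.5808, 1.0455], [0.0, 0.0, 0.0, 1.0]]}
wrist {'K': [[291.8016, 0.0, 252.064], [0.0, 291.8016, 192.4084], [0.0, 0.0, 1.0]], 'k1': -0.0448, 'mount': [[-0.0009, -0.9583, -0.2858, 0.0742], [1.0, -0.0009, -0.0002, 0.0014], [-0.0001, -0.2858, 0.9583, -0.1203], [0.0, 0.0, 0.0, 1.0]]}
```

View pics/scene0.png

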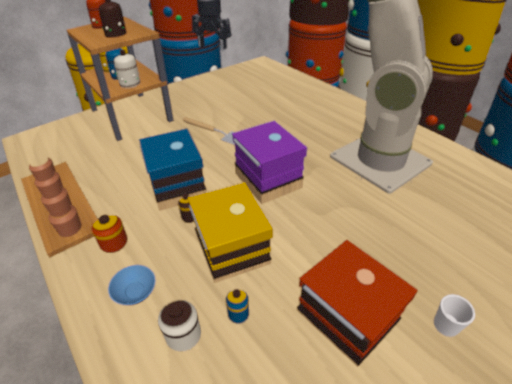

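View pics/side0.png

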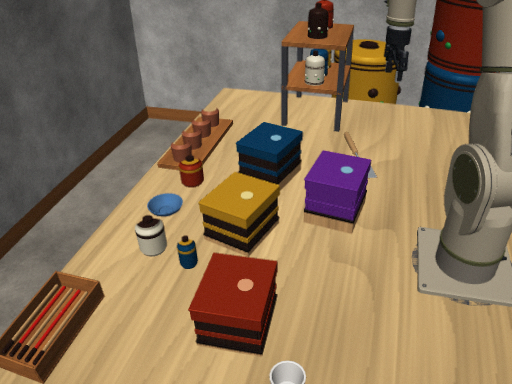

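View pics/wrist0.png

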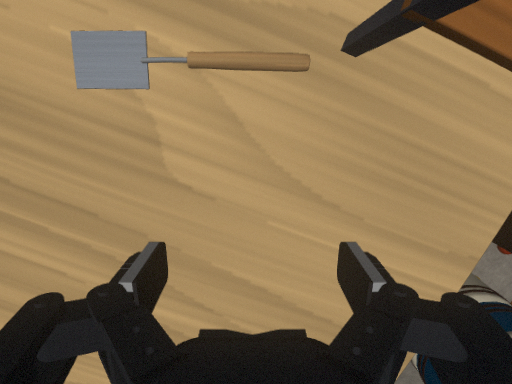

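The blue lid is in both views, with its pad at about (177,145) in scene and (276,138) in side. The purple look-alike stands beside it. Next I'll segment and triangulate.

```bash
cat > h.py <<'E'
from workcell import manip
import cv2,numpy as np
def ray(n,uv,obs=None):
    ci=manip.camera_info(n);K=np.array(ci["K"])
    d=(np.array(uv,float)-K[:2,2])/K[0,0]; rd=np.hypot(*d); r=rd
    for _ in range(30): r=rd/(1+ci["k1"]*r*r)
    d=np.r_[d*(r/rd),1]
    T=np.linalg.inv(np.array(ci["camera_from_world"]))
    return T[:3,3],T[:3,:3]@d
def tri(a,b):
    A=[];B=[]
    for o,d in(a,b):
        d=d/np.linalg.norm(d);P=np.eye(3)-np.outer(d,d);A.append(P);B.append(P@o)
    p=np.linalg.solve(sum(A),sum(B))
    return p,[np.linalg.norm(A[i]@p-B[i])*1e3 for i in(0,1)]
def onz(a,z): o,d=a;return o+d*(z-o[2])/d[2]
E
python3 - <<'E'
from h import *
pix={}
for n,c,(x0,x1,y0,y1) in(("scene",(177,145),(130,215,120,210)),("side",(276,138),(230,310,115,190))):
    im=cv2.imread(f"pics/{n}0.png");hsv=cv2.cvtColor(im,cv2.COLOR_BGR2HSV)
    print(n,"pad",hsv[c[1],c[0]],"lid",hsv[c[1]+8,c[0]-14])
    w=hsv[c[1]-12:c[1]+12,c[0]-12:c[0]+12].astype(int)
    m=(w[...,2]>150)
    ys,xs=np.nonzero(m);pix[n]=(xs.mean()+c[0]-12,ys.mean()+c[1]-12);print(pix[n],m.sum())
    cr=cv2.resize(im[y0:y1,x0:x1],None,fx=7,fy=7,interpolation=cv2.INTER_CUBIC);cv2.imwrite(f"pics/{n}_crop.png",cr)
p,e=tri(ray("scene",pix["scene"]),ray("side",pix["side"]));print(p,e)
for n in pix: print(n,onz(ray(n,pix[n]),p[2]))
E
```

```text
scene pad [ 99  66 201] lid [ 99 255 119]
(np.float64(176.35064935064935), np.float64(145.02597402597402)) 77
side pad [ 99  86 198] lid [101 222  84]
(np.float64(276.5098039215686), np.float64(136.33333333333334)) 51
[ 0.5402654  -0.27544684  0.13824171] [np.float64(1.4497513118926162), np.float64(1.4497513118926295)]
scene [ 0.54126317 -0.27293174  0.13824171]
side [ 0.54055353 -0.27844806  0.13824171]
```

View pics/scene_crop.png

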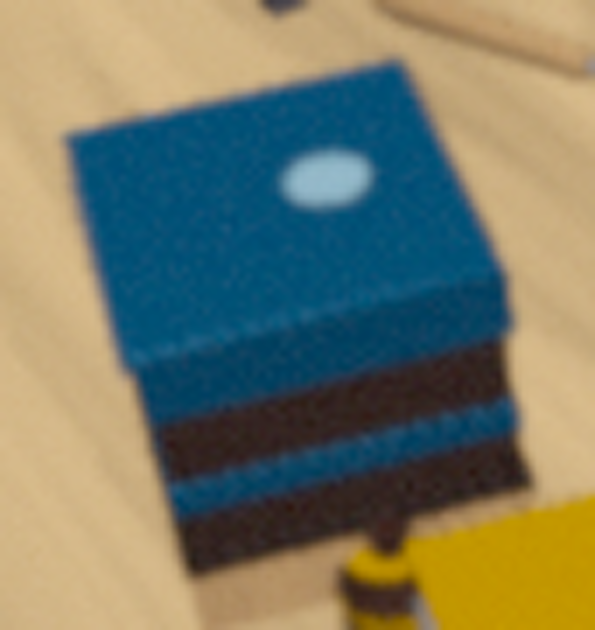

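View pics/side_crop.png

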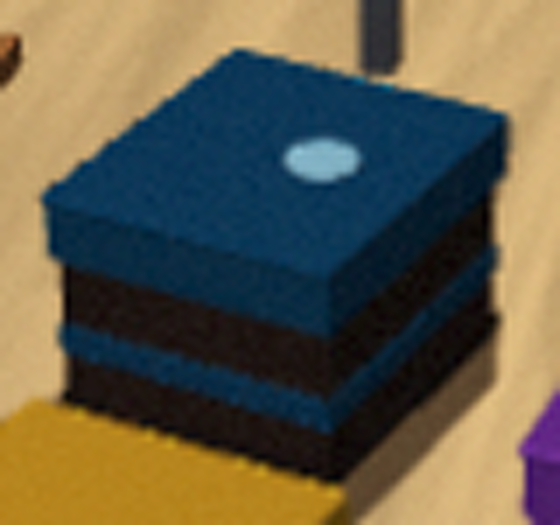

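Run:
```python
from h import *
f=lambda p,o:((p[0]+.5)/7-.5+o[0],(p[1]+.5)/7-.5+o[1])
S=[f(p,(130,120)) for p in((70,135),(400,62),(503,275),(128,362))]
D=[f(p,(230,115)) for p in((240,50),(507,118),(330,278),(45,200))]
def P(q):return np.array([onz(ray("scene",s),q) for s in S])
for n,C in(("scene",S),("side",D)):
    p=np.array([onz(ray(n,c),.135) for c in C]);print(n);print(p.round(4))
    print([round(np.linalg.norm(p[i]-p[(i+1)%4]),4) for i in range(4)],[np.degrees(np.arctan2(*(p[(i+1)%4]-p[i])[1::-1])).round(1) for i in range(4)])
s=[ray("scene",c) for c in S];d=[ray("side",c) for c in D]
for k in range(4):
    print(k,[(tri(s[i],d[(i+k)%4])[0].round(3).tolist(),round(tri(s[i],d[(i+k)%4])[1][0],1)) for i in range(4)])
```

```text
scene
[[ 0.6042 -0.3701  0.135 ]
 [ 0.4765 -0.335   0.135 ]
 [ 0.5196 -0.1818  0.135 ]
 [ 0.6469 -0.2196  0.135 ]]
[np.float64(0.1324), np.float64(0.1591), np.float64(0.1328), np.float64(0.1565)] [np.float64(164.6), np.float64(74.3), np.float64(-16.5), np.float64(-105.8)]
side
[[ 0.6043 -0.3712  0.135 ]
 [ 0.4751 -0.3334  0.135 ]
 [ 0.5161 -0.1815  0.135 ]
 [ 0.6455 -0.2167  0.135 ]]
[np.float64(0.1346), np.float64(0.1574), np.float64(0.1342), np.float64(0.1599)] [np.float64(163.7), np.float64(74.9), np.float64(-15.2), np.float64(-104.9)]
0 [([0.604, -0.37, 0.135], np.float64(0.2)), ([0.476, -0.337, 0.133], np.float64(0.3)), ([0.517, -0.186, 0.132], np.float64(0.3)), ([0.647, -0.22, 0.134], np.float64(0.6))]
1 [([0.53, -0.634, -0.023], np.float64(2.4)), ([0.519, -0.224, 0.157], np.float64(40.8)), ([0.584, -0.051, 0.234], np.float64(3.5)), ([0.611, -0.316, 0.116], np.float64(44.9))]
2 [([0.576, -0.452, 0.03], np.float64(47.3)), ([0.587, -0.079, 0.255], np.float64(36.0)), ([0.549, -0.119, 0.225], np.float64(33.9)), ([0.541, -0.541, -0.035], np.float64(60.5))]
3 [([0.64, -0.228, 0.175], np.float64(40.1)), ([0.549, -0.175, 0.235], np.float64(1.5)), ([0.479, -0.256, 0.129], np.float64(43.6)), ([0.583, -0.445, -0.027], np.float64(5.0))]
```

Run:
```python
from h import *
for uv in((118,135),(169,124),(80,95)):print("scene foot",uv,onz(ray("scene",uv),0).round(3))
for uv in((285,124),(338,127)):print("side foot",uv,onz(ray("side",uv),0).round(3))
for a,b in(((93,49),(284,45)),((160,33),(345,47))):print(tri(ray("scene",a),ray("side",b)))
```

```text
scene foot (118, 135) [ 0.593 -0.667  0.   ]
scene foot (169, 124) [ 0.415 -0.618  0.   ]
scene foot (80, 95) [ 0.607 -1.108 -0.   ]
side foot (285, 124) [ 0.597 -0.641  0.   ]
side foot (338, 127) [ 0.398 -0.664  0.   ]
(array([ 0.60040587, -0.63198058,  0.31080987]), [np.float64(5.886829123794254), np.float64(5.886829123794209)])
(array([ 0.39092543, -0.61536233,  0.319464  ]), [np.float64(1.4382120933974705), np.float64(1.4382120933975233)])
```

```bash
python3 -m crank '[[-1,[0.25,-0.43,0],[0,0,0]],[-1,[0.25,-0.43,0],[0,0,0]],[-1,[0.25,-0.43,0],[0,0,0]],[-1,[0.25,-0.43,0],[0,0,0]],[-1,[0.25,-0.43,0],[0,0,0]]]' 60
```

```text
clock: 0.65
position: [0.2566, -0.3848, 0.2531]
ee_rot: [0.983, 0.183, -0.0, -0.0]
ft_force: [1.2, -0.4, -0.6]
grip_width: 0.142
```

```bash
python3 -m crank '[[-1,[0.5,0,0],[0,0,0]],[-1,[0.5,0,0],[0,0,0]],[-1,[0.5,0,0],[0,0,0]],[-1,[0.5,0,0],[0,0,0]],[-1,[0.5,0,0],[0,0,0]]]'
python3 -m crank '[[-1,[0.5,0,0],[0,0,0]],[-1,[0.5,0,0],[0,0,0]],[-1,[0.3,0,0],[0,0,0]],[-1,[0,0,0],[0,0,0]],[-1,[0,0,0],[0,0,0]]]'
python3 - <<'E'
from h import *
print(manip.get_obs())
for n in("scene","side","wrist"):cv2.imwrite(f"pics/{n}1.png",manip.camera(n))
a=cv2.imread("pics/wrist1.png");b=cv2.imread("pics/side1.png")
cv2.imwrite("pics/m1.png",cv2.resize(np.hstack([a,b]),(800,300)))
E
```

```text
clock: 1.15
position: [0.4444, -0.3136, 0.2533]
ee_rot: [0.983, 0.183, 0.0, 0.0]
ft_force: [-0.5, -0.7, 0.1]
grip_width: 0.0
clock: 1.65
position: [0.54, -0.2768, 0.2527]
ee_rot: [0.983, 0.184, -0.0, -0.0]
ft_force: [0.2, -0.0, 0.6]
grip_width: 0.005
{'clock': 1.65, 'joint_pos': array([ 0.70830756,  0.32000618, -0.38848885,  1.49572518,  0.12232547,
        1.3509337 , -0.89055481]), 'joint_velocities': array([ 0.02462865, -0.02147504,  0.01719749,  0.01322433,  0.00098093,
       -0.00020539,  0.0020111 ]), 'tau': array([ -1.97802342, -58.67035031,  -5.3131561 , -39.32393789,
        -0.13952749,  -0.07784843,  -0.10710793]), 'position': array([ 0.54004064, -0.27677849,  0.25273647]), 'ee_rot': array([ 9.82988560e-01,  1.83666037e-01, -4.36604155e-04, -2.94203317e-04]), 'ft_force': array([ 0.16813611, -0.01787331,  0.60282564]), 'torque': array([-0.01764767, -0.03730632, -0.03130525]), 'grip_width': 0.0045737139793112095}
```

View pics/m1.png

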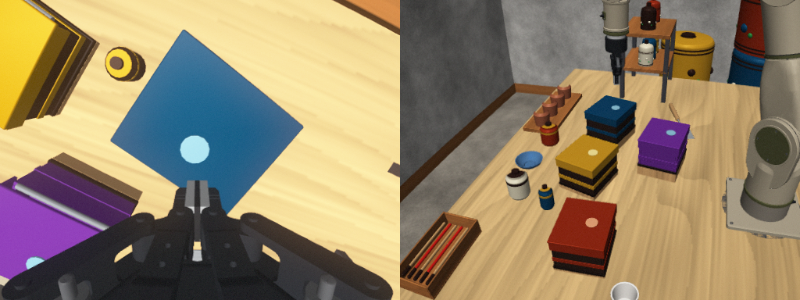

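Run:
```python
from h import *
from scipy.spatial.transform import Rotation as R
o=manip.get_obs();im=cv2.imread("pics/wrist1.png");hsv=cv2.cvtColor(im,cv2.COLOR_BGR2HSV)
m=(hsv[160:225,220:285,2]>190)&(hsv[160:225,220:285,0]>80);ys,xs=np.nonzero(m);uv=(xs.mean()+220,ys.mean()+160);print(uv,m.sum())
ci=manip.camera_info("wrist");K=ci["K"];d=np.r_[(np.array(uv)-[K[0][2],K[1][2]])/K[0][0],1]
M=np.array(ci["mount"]);Rt=R.from_quat(o["ee_rot"]).as_matrix()
c=Rt@M[:3,3]+o["position"];w=Rt@M[:3,:3]@d
for z in(.132,.137):print(onz((c,w),z))
s=ray("scene",(176.35,145.03));t=ray("side",(276.51,136.33))
print(tri((c,w),s),tri((c,w),t))
p=onz((c,w),.137); print("tool shift/80mm",Rt.T@(p-o["position"])/.08)
```

```text
(np.float64(248.77363896848138), np.float64(190.88920725883477)) 1047
[ 0.54181713 -0.27535459  0.132     ]
[ 0.54320603 -0.27488214  0.137     ]
(array([ 0.54189589, -0.27464035,  0.13694121]), [np.float64(1.277169919887669), np.float64(1.277169919887774)]) (array([ 0.54178877, -0.27550318,  0.13887198]), [np.float64(2.0107285224136326), np.float64(2.010728522413479)])
tool shift/80mm [ 0.06203371 -0.01842289  1.45474636]
```

```bash
python3 -m crank '[[-1,[0.03,-0.01,0.3],[0,0,0]],[-1,[0,0,0.3],[0,0,0]],[-1,[0,0,0.3],[0,0,0]],[-1,[0,0,0.1],[0,0,0]],[-1,[0,0,0],[0,0,0]]]'
python3 -m crank '[[-1,[0,0,0.025],[0,0,0]],[-1,[0,0,0],[0,0,0]],[-1,[0,0,0.025],[0,0,0]],[-1,[0,0,0],[0,0,0]],[-1,[0,0,0],[0,0,0]]]'
```

```text
clock: 2.3
position: [0.5411, -0.2757, 0.1727]
ee_rot: [0.983, 0.183, -0.001, -0.0]
ft_force: [-0.3, 0.1, 0.3]
grip_width: 0.002
clock: 2.8
position: [0.5422, -0.2753, 0.1696]
ee_rot: [0.983, 0.183, 0.0, 0.0]
ft_force: [0.3, -1.1, 0.7]
grip_width: -0.0
```

Tip is at about 0.1476. I'll go down in 2 mm steps and watch for contact.

```bash
for i in 1; do python3 -m crank '[[-1,[0,0,0.05],[0,0,0]],[-1,[0,0,0],[0,0,0]],[-1,[0,0,0],[0,0,0]],[-1,[0,0,0],[0,0,0]],[-1,[0,0,0],[0,0,0]]]'; done
python3 -m crank '[[-1,[0,0,0.025],[0,0,0]],[-1,[0,0,0],[0,0,0]],[-1,[0,0,0],[0,0,0]],[-1,[0,0,0],[0,0,0]],[-1,[0,0,0],[0,0,0]]]'
python3 -m crank '[[-1,[0,0,0.025],[0,0,0]],[-1,[0,0,0],[0,0,0]],[-1,[0,0,0],[0,0,0]],[-1,[0,0,0],[0,0,0]],[-1,[0,0,0],[0,0,0]]]'
```

```text
clock: 3.3
position: [0.5422, -0.2753, 0.1654]
ee_rot: [0.983, 0.183, 0.0, 0.0]
ft_force: [0.3, 0.3, -0.7]
grip_width: -0.005
clock: 3.8
position: [0.5421, -0.2753, 0.1634]
ee_rot: [0.983, 0.183, 0.0, 0.0]
ft_force: [-1.0, 0.6, -0.7]
grip_width: 0.005
clock: 4.3
position: [0.5422, -0.2753, 0.1614]
ee_rot: [0.983, 0.183, 0.0, 0.0]
ft_force: [0.3, -0.2, 0.7]
grip_width: 0.002
```

Tip is at 0.1394. Contact is expected soon.

```bash
python3 -m crank '[[-1,[0,0,0.02],[0,0,0]],[-1,[0,0,0],[0,0,0]],[-1,[0,0,0],[0,0,0]],[-1,[0,0,0],[0,0,0]],[-1,[0,0,0],[0,0,0]]]'
python3 -m crank '[[-1,[0,0,0.02],[0,0,0]],[-1,[0,0,0],[0,0,0]],[-1,[0,0,0],[0,0,0]],[-1,[0,0,0],[0,0,0]],[-1,[0,0,0],[0,0,0]]]'
python3 -m crank '[[-1,[0,0,0.02],[0,0,0]],[-1,[0,0,0],[0,0,0]],[-1,[0,0,0],[0,0,0]],[-1,[0,0,0],[0,0,0]],[-1,[0,0,0],[0,0,0]]]'
```

```text
clock: 4.8
position: [0.5421, -0.2753, 0.1598]
ee_rot: [0.983, 0.183, 0.0, 0.0]
ft_force: [-0.9, 0.7, 2.9]
grip_width: 0.001
clock: 5.3
position: [0.5421, -0.2753, 0.1581]
ee_rot: [0.983, 0.183, -0.0, 0.0]
ft_force: [-2.5, 1.5, 2.8]
grip_width: 0.003
clock: 5.8
position: [0.5421, -0.2753, 0.1565]
ee_rot: [0.983, 0.183, -0.0, 0.0]
ft_force: [-2.1, -0.5, 2.4]
grip_width: 0.002
```

```bash
python3 -m crank '[[-1,[0,0,0.03],[0,0,0]],[-1,[0,0,0.032],[0,0,0]],[-1,[0,0,0],[0,0,0]],[-1,[0,0,0],[0,0,0]],[-1,[0,0,0],[0,0,0]]]'
```

```text
clock: 6.3
position: [0.5421, -0.2753, 0.1515]
ee_rot: [0.983, 0.183, 0.0, 0.0]
ft_force: [-2.2, 0.1, 2.1]
grip_width: 0.0
```

```bash
python3 -m crank '[[-1,[0,0,-0.4],[0,0,0]],[-1,[0,0,-0.4],[0,0,0]],[-1,[0,0,-0.4],[0,0,0]],[-1,[0,0,-0.3],[0,0,0]],[-1,[0,0,0],[0,0,0]]]'
python3 -m crank '[[-1,[0,0,0],[0,0,0]],[-1,[0,0,0],[0,0,0]],[-1,[0,0,0],[0,0,0]],[-1,[0,0,0],[0,0,0]],[-1,[0,0,0],[0,0,0]]]'
python3 -m crank '[[-1,[0,0,0],[0,0,0]],[-1,[0,0,0],[0,0,0]],[-1,[0,0,0],[0,0,0]],[-1,[0,0,0],[0,0,0]],[-1,[0,0,0],[0,0,0]]]'
python3 - <<'E'
from h import *
a=manip.camera("scene");b=manip.camera("side")
cv2.imwrite("pics/m2.png",cv2.resize(np.hstack([a[60:300,60:380],b[60:300,150:470]]),(800,300)))
E
```

```text
clock: 6.8
position: [0.5438, -0.2757, 0.2755]
ee_rot: [0.983, 0.183, 0.003, 0.002]
ft_force: [0.5, -0.2, 0.5]
grip_width: 0.001
clock: 7.3
position: [0.542, -0.2752, 0.2711]
ee_rot: [0.983, 0.183, -0.0, -0.0]
ft_force: [-0.4, -0.3, 0.1]
grip_width: 0.001
clock: 7.8
position: [0.5421, -0.2753, 0.2716]
ee_rot: [0.983, 0.183, 0.0, 0.0]
ft_force: [-0.8, 0.6, -0.8]
grip_width: -0.001
```

View pics/m2.png

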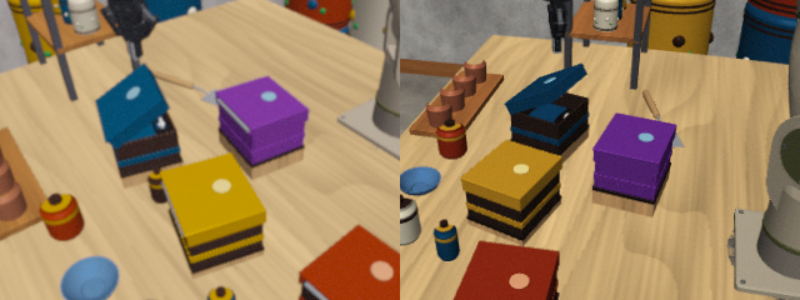

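The blue lid stands open, hinged on the far side, and the fingers are clear of it. The other lids are shut. Now I'll wait about 4 s.

```bash
python3 -m crank '[[-1,[0,0,0],[0,0,0]],[-1,[0,0,0],[0,0,0]],[-1,[0,0,0],[0,0,0]],[-1,[0,0,0],[0,0,0]],[-1,[0,0,0],[0,0,0]]]'
python3 -m crank '[[-1,[0,0,0],[0,0,0]],[-1,[0,0,0],[0,0,0]],[-1,[0,0,0],[0,0,0]],[-1,[0,0,0],[0,0,0]],[-1,[0,0,0],[0,0,0]]]'
python3 -m crank '[[-1,[0,0,0],[0,0,0]],[-1,[0,0,0],[0,0,0]],[-1,[0,0,0],[0,0,0]],[-1,[0,0,0],[0,0,0]],[-1,[0,0,0],[0,0,0]]]'
python3 -m crank '[[-1,[0,0,0],[0,0,0]],[-1,[0,0,0],[0,0,0]],[-1,[0,0,0],[0,0,0]],[-1,[0,0,0],[0,0,0]],[-1,[0,0,0],[0,0,0]]]'
python3 -m crank '[[-1,[0,0,0],[0,0,0]],[-1,[0,0,0],[0,0,0]],[-1,[0,0,0],[0,0,0]],[-1,[0,0,0],[0,0,0]],[-1,[0,0,0],[0,0,0]]]'
python3 -m crank '[[-1,[0,0,0],[0,0,0]],[-1,[0,0,0],[0,0,0]],[-1,[0,0,0],[0,0,0]],[-1,[0,0,0],[0,0,0]],[-1,[0,0,0],[0,0,0]]]'
python3 -m crank '[[-1,[0,0,0],[0,0,0]],[-1,[0,0,0],[0,0,0]],[-1,[0,0,0],[0,0,0]],[-1,[0,0,0],[0,0,0]],[-1,[0,0,0],[0,0,0]]]'
python3 -m crank '[[-1,[0,0,0],[0,0,0]],[-1,[0,0,0],[0,0,0]],[-1,[0,0,0],[0,0,0]],[-1,[0,0,0],[0,0,0]],[-1,[0,0,0],[0,0,0]]]'
python3 - <<'E'
from h import *
b=manip.camera("side");cv2.imwrite("pics/side3.png",b)
E
```

```text
clock: 8.4
position: [0.5421, -0.2753, 0.2716]
ee_rot: [0.983, 0.183, 0.0, 0.0]
ft_force: [-0.2, -0.1, -0.2]
grip_width: -0.001
clock: 8.9
position: [0.5421, -0.2753, 0.2716]
ee_rot: [0.983, 0.183, 0.0, 0.0]
ft_force: [0.3, -0.0, -0.9]
grip_width: -0.002
clock: 9.4
position: [0.5421, -0.2753, 0.2716]
ee_rot: [0.983, 0.183, 0.0, 0.0]
ft_force: [0.0, -0.2, 0.1]
grip_width: -0.005
clock: 9.9
position: [0.5421, -0.2753, 0.2716]
ee_rot: [0.983, 0.183, -0.0, 0.0]
ft_force: [-0.6, -0.4, 0.2]
grip_width: 0.0
clock: 10.4
position: [0.5421, -0.2753, 0.2716]
ee_rot: [0.983, 0.183, 0.0, 0.0]
ft_force: [-0.5, 0.2, -0.2]
grip_width: 0.003
clock: 10.9
position: [0.5421, -0.2753, 0.2716]
ee_rot: [0.983, 0.183, 0.0, 0.0]
ft_force: [-0.3, 0.1, -0.4]
grip_width: -0.0
clock: 11.4
position: [0.5421, -0.2753, 0.2716]
ee_rot: [0.983, 0.183, 0.0, 0.0]
ft_force: [1.0, -0.5, 0.3]
grip_width: 0.001
clock: 11.9
position: [0.5421, -0.2753, 0.2716]
ee_rot: [0.983, 0.183, 0.0, 0.0]
ft_force: [0.6, 0.3, -1.3]
grip_width: 0.002
```

View pics/side3.png

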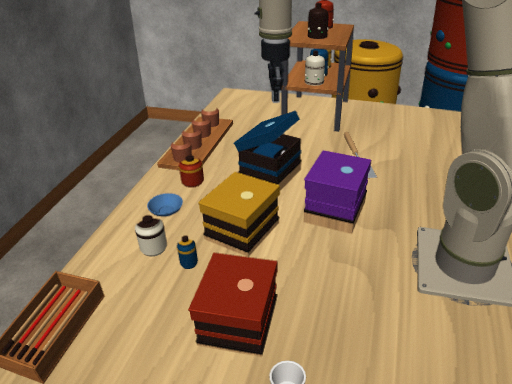

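The lid has stood open for over 4 s. Now I'll press it shut.

```bash
python3 -m crank '[[-1,[0,0,0.3],[0,0,0]],[-1,[0,0,0.2],[0,0,0]],[-1,[0,0,0.1],[0,0,0]],[-1,[0,0,0.1],[0,0,0]],[-1,[0,0,0.1],[0,0,0]]]'
python3 -m crank '[[-1,[0,0,0.1],[0,0,0]],[-1,[0,0,0.1],[0,0,0]],[-1,[0,0,0.1],[0,0,0]],[-1,[0,0,0.1],[0,0,0]],[-1,[0,0,0.1],[0,0,0]]]'
python3 -m crank '[[-1,[0,0,0.05],[0,0,0]],[-1,[0,0,0.05],[0,0,0]],[-1,[0,0,0.05],[0,0,0]],[-1,[0,0,0],[0,0,0]],[-1,[0,0,0],[0,0,0]]]'
```

```text
clock: 12.45
position: [0.5425, -0.2755, 0.2078]
ee_rot: [0.983, 0.183, 0.0, 0.0]
ft_force: [-0.6, -1.1, 2.1]
grip_width: -0.005
clock: 12.95
position: [0.5421, -0.2753, 0.167]
ee_rot: [0.983, 0.183, 0.0, 0.0]
ft_force: [-2.3, 1.5, 3.1]
grip_width: 0.001
clock: 13.45
position: [0.5422, -0.2753, 0.1556]
ee_rot: [0.983, 0.183, 0.0, 0.0]
ft_force: [-1.7, 0.6, 3.3]
grip_width: -0.002
```

```bash
python3 -m crank '[[-1,[0,0,0.025],[0,0,0]],[-1,[0,0,0.026],[0,0,0]],[-1,[0,0,0],[0,0,0]],[-1,[0,0,0],[0,0,0]],[-1,[0,0,0],[0,0,0]]]'
python3 -m crank '[[-1,[0,0,-0.2],[0,0,0]],[-1,[0,0,-0.4],[0,0,0]],[-1,[0,0,-0.4],[0,0,0]],[-1,[0,0,-0.4],[0,0,0]],[-1,[0,0,0],[0,0,0]]]'
python3 -m crank '[[-1,[0,0,0],[0,0,0]],[-1,[0,0,0],[0,0,0]],[-1,[0,0,0],[0,0,0]],[-1,[0,0,0],[0,0,0]],[-1,[0,0,0],[0,0,0]]]'
python3 -m crank '[[-1,[0,0,0],[0,0,0]],[-1,[0,0,0],[0,0,0]],[-1,[0,0,0],[0,0,0]],[-1,[0,0,0],[0,0,0]],[-1,[0,0,0],[0,0,0]]]'
python3 - <<'E'
from h import *
a=manip.camera("scene");b=manip.camera("side")
cv2.imwrite("pics/m4.png",cv2.resize(np.hstack([a[60:380,60:460],b[60:380,150:470]]),(800,356)))
E
```

```text
clock: 13.95
position: [0.5422, -0.2754, 0.1515]
ee_rot: [0.983, 0.183, 0.0, 0.0]
ft_force: [-2.3, 0.7, 3.1]
grip_width: 0.001
clock: 14.45
position: [0.5443, -0.2758, 0.2698]
ee_rot: [0.983, 0.183, 0.004, 0.003]
ft_force: [-0.3, 0.3, 0.3]
grip_width: -0.005
clock: 14.95
position: [0.542, -0.2752, 0.263]
ee_rot: [0.983, 0.183, -0.0, -0.0]
ft_force: [0.7, 0.2, 0.8]
grip_width: -0.001
clock: 15.45
position: [0.5421, -0.2753, 0.2635]
ee_rot: [0.983, 0.183, 0.0, 0.0]
ft_force: [0.5, -0.7, -0.2]
grip_width: -0.003
```

View pics/m4.png

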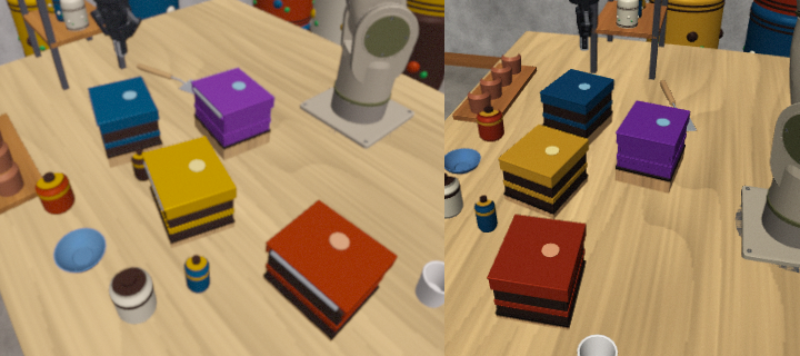

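The blue lid is flat and shut again at (130,95) in the left half. The yellow and red lids are unchanged and the gripper is clear, so I'll compare pad positions with the first picture and then hand in.

Run:
```python
from h import *
for n,c in(("scene",(177,145)),("side",(276,138))):
    a=manip.camera(n);b=cv2.imread(f"pics/{n}0.png")
    for im in(a,b):
        w=cv2.cvtColor(im,cv2.COLOR_BGR2HSV)[c[1]-12:c[1]+12,c[0]-12:c[0]+12,2]>150;y,x=np.nonzero(w);print(n,x.mean()+c[0]-12,y.mean()+c[1]-12)
print(manip.get_obs()["ft_force"]); manip.hand_in()
```

```text
scene 176.31645569620252 145.126582278481
scene 176.35064935064935 145.02597402597402
side 276.5098039215686 136.33333333333334
side 276.5098039215686 136.33333333333334
[-0.46874789 -0.13782999  0.55947307]
the job is handed in; nothing more can be done
```

The blue lid was opened, aired and latched shut again, and the job was handed in at about 15.5 s of the 45 s allowed.

- **Opening:** I pressed the blue pad about 9 mm down and lifted the shut gripper clear. The lid sprang fully open.
- **Airing:** It stood open for over 4 s, seen in pictures at the start and end of the wait.
- **Closing:** I pressed straight down over the pad's shut position to the same depth, then raised the gripper about 110 mm.

**Last checks:** About 1.5 s after release, the blue pad was within 0.1 px of its starting position in both fixed views, so the lid is latched. The yellow and red lids look unchanged by eye. The wrist force is at noise level, about 0.7 N, so the robot is touching nothing. No check failed. Early on, the scene and side views put the pad up to 5 mm apart in y. A wrist picture and the contact force during the press settled where it was.

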